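# Load the UV disinfecting base and key it on

## Robot

A 6-joint arm with a two-finger parallel gripper is mounted at the origin on the work surface. World frame = base frame: x ahead of the robot, y to its left, z up, the work surface at z = 0. Lengths are in m, angles in rad, forces in N, time in s.
With the tool pointing down it reaches from about 0.35 to 0.975 m from the base axis. Payload 7.1 kg.
Tool frame: the origin (TCP) lies midway between the tips of the shut fingers; the grasp point (between the pads) lies 19 mm behind it; x points along the fingers, z is the direction in which the jaws open and shut, and the axes are right-handed (so a half turn about x gives the same grasp; the last joint's range is limited). The gripper opens to 88 mm and grips with 3 to 60 N. Pads are 20 mm wide; open, the fingers measure 115 mm over their backs; the gripper's body (75 mm by 178 mm) begins 61 mm behind the grasp point.
Start: joints at [-1.225, 0.423, 1.63, -0, 1.089, -0.019], TCP at [0.223, -0.584, 0.202] pointing down, gripper open.
Joint ranges: [-3, 3], [-0.9, 2.11], [0.09, 2.58], [-1.31, 4.45], [0.11, 2.69], [-2.54, 2.54]. Speed limits (rad/s): [2.39, 2.39, 3.01, 3.14, 3.14, 3.14].

## Interface

Orientations are given as a unit quaternion [x, y, z, w].
In Python, from cell import ctrl gives the robot as it stands.
- The arm moves only by the tool jog_arm, never from a script. Its argument "motion" is one flat list of numbers, 7 for each row, row after row: the shift along the world's x, y, z in mm, then the turn, a rotation vector about the world's x, y, z in degrees, then the closure, from 0 (fully open) to 1 (shut). In form: [tx, ty, tz, wx, wy, wz, gripper, tx, ty, tz, wx, wy, wz, gripper, ...]. A call has exactly 5 rows; each row shifts and turns the commanded pose from where the row before left it; what a row does not reach is not made up. A row lasts 1/8 s, in which the tool goes at most 62.5 mm and 10.7 degrees, less where a joint would pass 70% of its speed; a pose out of reach is approached as far as the arm can. A call with a gripper value outside its range is refused whole. The fingers move at their own pace and stop on an object; the grip force is fixed at half the most. Time passes only in rows, so rows that do not move let the fingers close, or fill a call up. It gives the time, the measured TCP pose, the force and the opening at its end, in the units of the state.
- ctrl.get_obs(): the state, without advancing time (a new reading comes with each control period).
- ctrl.get_image(name): name is "scene" or "side" or "wrist"; returns (picture, depth): 400x640x3 uint8, red, green, blue; 400x640 float32, m along the optical axis (not along the pixel's ray), 0 where there is no reading.
- ctrl.get_calibration(name): a dict with "fov_y" (degrees; the focal length in pixels is half the picture's height over the tangent of half this angle, whatever the lens; pixels are square), "cx", "cy" (the principal point, pixels), "k1" (the pictures are not rectified: a ray, as slopes to the right and down, at radius r is drawn at 1 + k1 r^2 times it, then the intrinsics apply), "R" (3x3) and "t" (3): a world point X has camera coordinates R X + t; the wrist camera has in their place "T_tool_cam" (4x4, takes a point from camera to tool coordinates, whose origin is the TCP and whose axes are the tool frame's). Camera axes: x right, y down, z forward; pixel columns grow to the right and rows downward; lengths in m; the calibration is good to about 2 mm. A picture is of the moment at which its call begins: read the wrist's pose just before it. get_calibration takes no time and is no camera call.
- ctrl.close_job(): hands the job in, once; it reports no verdict.
The state is a dict: "clock": time; "q": joint angles; "dq": joint speeds; "joint_torque": joint torques, N m; "tcp_pos": TCP position; "tool_rot": TCP orientation; "ft_force": force on the tool from outside, world axes, zero at the start; "moment": the same for the moment, N m; "finger_gap": finger opening in m.
Only numpy, scipy, OpenCV 4.12 (cv2) and the standard library are available. Lean on these libraries where they do the work, as an engineer would, in place of code of your own. Each camera call takes 0.05 s, during which the arm holds its last target. There are 200 camera calls.

## Task

Turn every square white staining jar over and stand it mouth-down on the dark glass of the UV base, with its whole mouth over the glass. Only when all of them stand there, take the key from its rest, push it fully home in the key switch, turn it clockwise to on as far as it goes, and leave it in. Do not knock over the beaker or the spray bottle.

Things in the scene. Friction and masses are not known exactly. Their poses are not given: they have to be found in the camera images.
- jar1: square open staining jar, white glazed, 56 x 56 mm and 50 mm high, walls 4 mm, floor about 4 mm, about 0.11 kg. Two or three such jars are there at the start, on the bench, mouth-up. Origin: centre of its closed underside; z points from the underside out through the mouth (up while mouth-up, down once mouth-down); x and y are square to its side walls. None from the start on if this jar is absent.
- jar2: another jar just like jar1 (same size and axes), or None if absent.
- jar3: another jar just like jar1 (same size and axes), or None if absent.
- key: loose key of 30 g, 58 mm long, that stands upright, blade down, in its rest at the start. Origin: the tip of the blade; z points up along the key to its bow; x is the wide direction. Blade steel, 16 mm wide (x), 5 mm thick (y), 22 mm long; above it, from z = 22 to 58 mm, the black bow, 30 mm wide (x), 10 mm thick (y), 36 mm high. It works either way round (half turn about z).
- rest: fixed grey block 54 x 50 mm, 26 mm high, with an upright slot 21 mm by 9.5 mm in the middle of its top, in which the key stands with the shoulders of its bow resting on the top. Origin: centre of its underside; z up, the slot is long in x.
- glass (a point): centre of the dark glass window, on its upper face, 45 mm above the bench. The window is 140 mm (x) by 290 mm (y), z up. It is flush with the top of the fixed white UV base, a box 170 mm (x) by 460 mm (y) by 45 mm, which reaches from 300 mm to the -y side of this point (there, the grey control panel) to 160 mm to its +y side.
- slot (a point): centre of the key slot's mouth, on top of the key switch's steel rotor (34 mm square, 71 mm above the bench, 26 mm above the panel; round it a black collar, 58 mm wide, 14 mm high). z up; the slot is 19 mm long (x), 7.5 mm wide (y), 26 mm deep, chamfer 2 mm. Turns with the rotor. A key fully home has its shoulders on the rotor, its tip 22 mm below this point.
- switch (a joint): angle of the key switch: 0 = off (slot points to the white bar), grows clockwise seen from above to its stop at 1.05 (on, at the white dot). Stiff by friction (0.03 N m), stays where it is left.
- beaker: loose glass beaker, a bystander, 64 mm in diameter and 85 mm high, standing among the jars; origin at the centre of its underside, z up.
- spray: loose spray bottle, a bystander, 76 mm in diameter and 210 mm high, red head; origin at the centre of its underside, z up.
There are look-alikes about, which are no part of the job. Leave any pink or purple look-alike of the jar3 alone.

How it is judged:
By the outcome, as a careful person would: the job done as asked, in the order asked, and still so for the second after the job is handed in, with the robot touching nothing.
Of jar1, jar2, jar3 only 2 to 3 are there at a start; the rules pass over those that are not, and their reading is None.
At some moment in a run one of jar1, jar2, jar3 may be knocked a few centimetres aside while the robot is not near it.
It also fails if it takes over 210 s, if anything falls off the work surface, if the arm or the gripper's body presses on something with over 40 N, if the wrist force passes 120 N, or if a joint passes its speed limit or range.

## Working session

There is one attempt and no reset: what is moved stays moved. The work goes in short steps, Python scripts to look and compute and a tool call to move; the robot and the scene stay as the last step left them, time stands still between calls to the robot, and variables do not carry over. Pictures are saved under pics/ and viewed, about 12 in all and at most 16, crops included, and the job is handed in when it is done.

Besides the shell and the picture viewer there is one more tool, called after "Call:" as a command line: name --argument value ..., lists and objects as JSON in quotes. jog_arm: Moves the arm, as the interface text tells. Its arguments: {"type":"object","properties":{"motion":{"type":"array"}},"required":["motion"]}

```bash
mkdir -p pics; ls; cat > h.py <<'E'
import numpy as np, cv2, sys
from cell import ctrl
from scipy.spatial.transform import Rotation as Rn
def cam(name):
    o=ctrl.get_obs(); im,d=ctrl.get_image(name); c=ctrl.get_calibration(name)
    if name=="wrist":
        T=np.eye(4);T[:3,:3]=Rn.from_quat(o["tool_rot"]).as_matrix();T[:3,3]=o["tcp_pos"];T=T@np.array(c["T_tool_cam"])
    else:
        T=np.eye(4);R=np.array(c["R"]);T[:3,:3]=R.T;T[:3,3]=-R.T@np.array(c["t"])
    f=im.shape[0]/2/np.tan(np.radians(c["fov_y"])/2)
    return im,d,c,T,f
def rays(px,c,f):
    px=np.atleast_2d(np.asarray(px,float))
    D=(px-[c["cx"],c["cy"]])/f; u=D.copy()
    for _ in range(15): u=D/(1+c["k1"]*(u**2).sum(1,keepdims=True))
    return np.c_[u,np.ones(len(u))]
def onplane(px,z,c,T,f):
    r=rays(px,c,f)@T[:3,:3].T
    return T[:3,3]+r*((z-T[2,3])/r[:,2])[:,None]
def cloud(d,c,T,f):
    v,u=np.mgrid[:d.shape[0],:d.shape[1]]
    r=rays(np.c_[u.ravel(),v.ravel()],c,f)
    P=(r*d.ravel()[:,None])@T[:3,:3].T+T[:3,3]
    P[d.ravel()<=0]=np.nan
    return P.reshape(d.shape+(3,))
def save(im,n): cv2.imwrite("pics/"+n,cv2.cvtColor(im,cv2.COLOR_RGB2BGR))
E
python3 - <<'E'
from h import *
for n in("scene","side"):
    im,d,c,T,f=cam(n); save(im,n+"0.png"); np.savez(n+"0.npz",im=im,d=d,T=T,f=f,P=cloud(d,c,T,f)); print(n,c,T[:3,3],(d>0).mean())
o=ctrl.get_obs();print({k:np.round(v,3) for k,v in o.items()}); print(ctrl.get_calibration("wrist"))
E
```

```text
pics
scene {'fov_y': 55.40270236801039, 'cx': 318.6942190642332, 'cy': 202.8039679603114, 'k1': -0.021614910904539007, 'R': array([[-0.78749236,  0.61628678, -0.00681072],
       [ 0.3558511 ,  0.44562913, -0.82145278],
       [-0.50321543, -0.64931139, -0.57023587]]), 't': array([ 0.38963768, -0.11760509,  1.23116069])} [0.96822566 0.61168637 0.60809867] 0.9957265625
side {'fov_y': 42.94988984640616, 'cx': 311.82102284384, 'cy': 196.43333196903598, 'k1': -0.04674432094439078, 'R': array([[ 0.82211271, -0.56893911,  0.02095195],
       [-0.25879534, -0.40623035, -0.87635716],
       [ 0.50710518,  0.71504209, -0.48120593]]), 't': array([-0.3825751 ,  0.20376572,  1.29596391])} [-0.28993654 -1.06155486  0.81021276] 0.99544140625
{'clock': np.float64(0.1), 'q': array([-1.225,  0.424,  1.631, -0.   ,  1.089, -0.019]), 'dq': array([ 0.001, -0.002, -0.001,  0.   , -0.   ,  0.   ]), 'joint_torque': array([-0.0000e+00, -5.4561e+01, -2.7432e+01,  6.4000e-02,  1.9000e-02,
       -0.0000e+00]), 'tcp_pos': array([ 0.223, -0.583,  0.201]), 'tool_rot': array([ 0.401,  0.583, -0.401,  0.582]), 'ft_force': array([-0.736, -0.056, -0.088]), 'moment': array([-0.015, -0.05 ,  0.018]), 'finger_gap': np.float64(0.088)}
{'fov_y': 63.52090290569806, 'cx': 319.65719507479923, 'cy': 201.04070753358093, 'k1': -0.04377470129490657, 'T_tool_cam': array([[-5.32541065e-04, -2.85463130e-01,  9.58389544e-01,
        -1.83344532e-01],
       [ 8.17388538e-04, -9.58389484e-01, -2.85462658e-01,
         7.87452550e-02],
       [ 9.99999524e-01,  6.31356041e-04,  7.43716047e-04,
         7.38111507e-04],
       [ 0.00000000e+00,  0.00000000e+00,  0.00000000e+00,
         1.00000000e+00]])}
```

View pics/scene0.png

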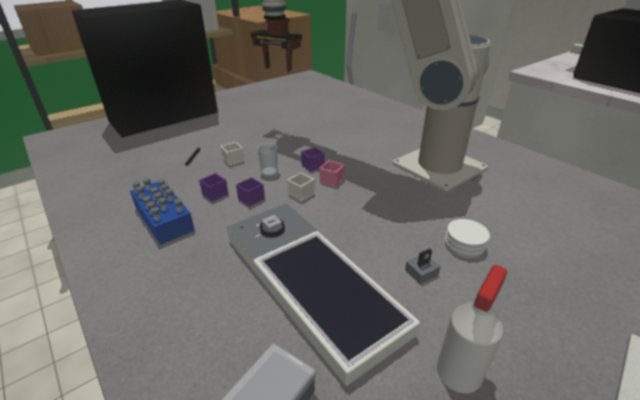

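View pics/side0.png

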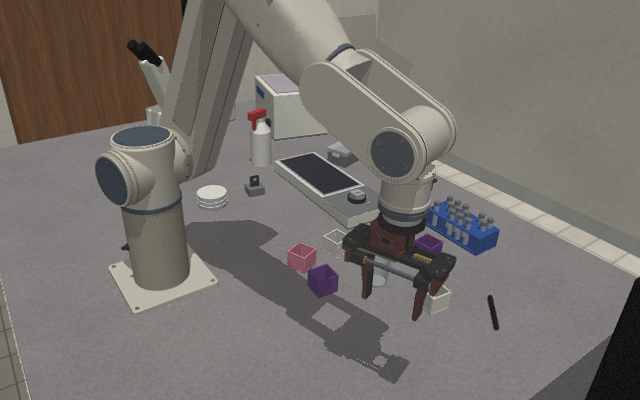

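The scene view shows white jars at (232,153) and (301,186), with the same two at (435,300) and (335,240) in the side view. The purple cubes (213,187), (250,191), (312,158) and the pink one (332,174) are look-alikes. The beaker is at (268,160), the key and rest at (423,262), the switch at (271,225) and the spray bottle at (470,345). Next I'll measure from the depth cloud and take one enlarged crop.

```bash
python3 - <<'E'
from h import *
s=np.load("scene0.npz");P=s["P"];im=s["im"]
hsv=cv2.cvtColor(im,cv2.COLOR_RGB2HSV)
v,u=np.mgrid[:400,:640]
def rect(Q,n):
    r=cv2.minAreaRect((Q[:,:2]*1000).astype(np.float32)); print(n,len(Q),np.round(r[0],1),np.round(r[1],1),round(r[2],1), np.round(np.median(Q,0)*1000,1))
# jars etc: blobs above bench
z=P[...,2]
print("bench z",np.nanmedian(z[200:230,100:130]),np.nanmedian(z[280:300,400:410]))
m=((z>0.02)&(z<0.25)&(P[...,0]>0.1)&(P[...,0]<1.1)&(abs(P[...,1])<0.8)).astype(np.uint8)
n,l,st,ce=cv2.connectedComponentsWithStats(m)
for i in range(1,n):
    if st[i,4]>60:
        Q=P[l==i]; zt=np.percentile(Q[:,2],97); print(np.round(ce[i]),st[i,4],"ztop",round(zt,3),hsv[l==i].mean(0).round()); rect(Q[Q[:,2]>zt-.012],"  top")
# glass
g=(hsv[...,2]<60)&(abs(z-.045)<.012); n,l,st,ce=cv2.connectedComponentsWithStats(g.astype(np.uint8)); i=1+st[1:,4].argmax(); rect(P[l==i],"glass")
S=np.load("side0.npz")["P"];Si=np.load("side0.npz")["im"];zs=S[...,2]
for name,(a,b,c,d) in {"jarA":(300,225,350,262),"jarB":(405,275,460,325)}.items():
    pass
A=cv2.resize(im[125:285,130:450],None,fx=2.5,fy=2.5,interpolation=cv2.INTER_CUBIC);save(A,"crop0.png")
E
```

```text
bench z 0.0012027119887650373 0.0013034728145876473
[231. 151.] 314 ztop 0.052 [ 28.  15. 121.]
  top 146 [ 503.2 -457. ] [61.8 55. ] 86.0 [ 502.8 -449.    47.5]
[268. 156.] 504 ztop 0.087 [ 90.  11. 113.]
  top 160 [ 450.4 -313.4] [63.9 62.8] 21.5 [ 450.  -313.6   82.5]
[312. 156.] 352 ztop 0.053 [138. 100.  78.]
  top 165 [ 318.2 -259.7] [61.7 60.3] 86.7 [ 318.5 -256.4   47.9]
[331. 170.] 395 ztop 0.053 [171.  92. 117.]
  top 185 [ 328.7 -150. ] [61.3 58.2] 17.8 [ 333.3 -148.6   47.5]
[213. 184.] 450 ztop 0.052 [137. 103.  80.]
  top 211 [ 641.3 -302.8] [57.4 59.5] 7.3 [ 642.7 -303.    47.7]
[300. 184.] 446 ztop 0.052 [ 28.  16. 118.]
  top 213 [ 445.2 -147.4] [58.4 58.8] 9.1 [ 447.  -145.6   47.9]
[249. 188.] 462 ztop 0.053 [137. 102.  81.]
  top 220 [ 571.1 -216.3] [58.6 58.4] 6.3 [ 572.1 -212.9   47.9]
[161. 206.] 2196 ztop 0.088 [109. 100. 104.]
  top 633 [ 799.5 -279.7] [ 74.6 174. ] 0.2 [ 803.2 -262.    85.9]
[323. 289.] 15274 ztop 0.049 [99. 26. 92.]
  top 14251 [633.  144.3] [462.8 172.1] 87.4 [644.8 211.6  46.7]
[467. 235.] 1122 ztop 0.047 [ 36.   9. 180.]
  top 904 [270.8 279.6] [93.4 91.1] 42.1 [276.  282.7  45.5]
[423. 263.] 551 ztop 0.063 [82.  9. 81.]
  top 91 [422.3 274.6] [11.5 30. ] 79.0 [424.  275.9  61.4]
[473. 334.] 4704 ztop 0.211 [ 23.  36. 128.]
  top 688 [544.1 464.5] [75.8 22.3] 14.5 [552.4 466.8 210.2]
[274. 378.] 3247 ztop 0.067 [ 94.   5. 148.]
  top 3100 [836.6 319.6] [116.5  89. ] 17.4 [824.7 313.1  64.6]
glass 7593 [635.4 214.3] [284.7 134.9] 87.4 [641.1 242.2  46.8]
```

View pics/crop0.png

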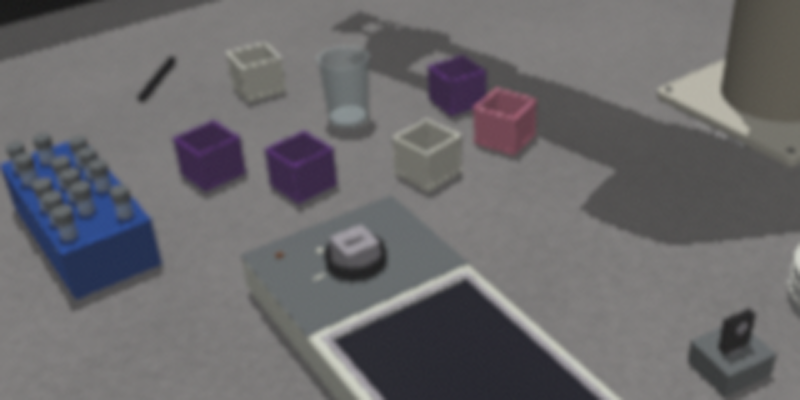

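Two white jars are confirmed: A at about (503,-457) and B at about (445,-147). The coloured ones are look-alikes, and no third white jar shows in either view. My plan is to flip each jar in two 90° stages, with the tool going from -45° to +45° tilt each time, via lying on its side on the glass.

```bash
cat >> h.py <<'E'
def tool(yaw,tilt,s=1):
    """tool R: jaw axis along s*y rotated by yaw; tilt>0: tool x points down and to +x(yawed). degrees"""
    t=np.radians(tilt); x=np.array([np.sin(t),0,-np.cos(t)]); z=np.array([0,s,0.]); R=np.c_[x,np.cross(z,x),z]
    return Rn.from_euler("z",yaw,degrees=True)*Rn.from_matrix(R)
def go(grasp,yaw,tilt,s=1):
    """delta to bring grasp point (mm) there"""
    o=ctrl.get_obs(); R=tool(yaw,tilt,s); tcp=np.array(grasp)+19*R.as_matrix()[:,0]
    d=tcp-1000*np.array(o["tcp_pos"]); w=np.degrees((R*Rn.from_quat(o["tool_rot"]).inv()).as_rotvec())
    print("t",round(float(o["clock"]),2),"d",d.round(1),"w",w.round(2),"|d|",round(np.linalg.norm(d)),"|w|",round(np.linalg.norm(w),1),"F",np.round(o["ft_force"],1),"gap",round(1000*float(o["finger_gap"]),1),"q",np.round(o["q"],2))
E
python3 - <<'E'
from h import *
print(Rn.from_quat(ctrl.get_obs()["tool_rot"]).as_matrix().round(2))
for s in(1,-1):
  go([445,-147,120],9,-45,s)
  go([503,-457,120],-4,-45,s)
E
```

```text
[[-0.    0.93  0.36]
 [ 0.    0.36 -0.93]
 [-1.    0.   -0.  ]]
t 0.1 d [208.9 434.3 -94.4] w [ 62.79  16.66 155.99] |d| 491 |w| 169.0 F [-0.7 -0.1 -0.1] gap 87.8 q [-1.22  0.42  1.63 -0.    1.09 -0.02]
t 0.1 d [266.8 127.3 -94.4] w [ 60.66   8.91 144.52] |d| 310 |w| 157.0 F [-0.7 -0.1 -0.1] gap 87.8 q [-1.22  0.42  1.63 -0.    1.09 -0.02]
t 0.1 d [208.9 434.3 -94.4] w [-11.7   43.53 -11.25] |d| 491 |w| 46.5 F [-0.7 -0.1 -0.1] gap 87.8 q [-1.22  0.42  1.63 -0.    1.09 -0.02]
t 0.1 d [266.8 127.3 -94.4] w [ -6.74  44.84 -23.57] |d| 310 |w| 51.1 F [-0.7 -0.1 -0.1] gap 87.8 q [-1.22  0.42  1.63 -0.    1.09 -0.02]
```

Call:
jog_arm --motion '[30,13,0,-0.67,4.48,-2.36,0,30,13,0,-0.67,4.48,-2.36,0,30,13,0,-0.67,4.48,-2.36,0,30,13,0,-0.67,4.48,-2.36,0,30,13,0,-0.67,4.48,-2.36,0]'

```text
clock: 0.72
tcp_pos: [0.3739, -0.5182, 0.2015]
tool_rot: [0.355, 0.629, -0.546, 0.425]
ft_force: [0.7, -0.1, -0.4]
finger_gap: 0.0878
```

Call:
jog_arm --motion '[30,12,-15,-0.67,4.48,-2.36,0,30,12,-15,-0.67,4.48,-2.36,0,30,13,-15,-0.67,4.48,-2.36,0,27,13,-15,-0.67,4.48,-2.36,0,0,0,0,-0.67,4.48,-2.36,0]'

```text
clock: 1.35
tcp_pos: [0.4914, -0.4667, 0.1392]
tool_rot: [-0.291, -0.644, 0.662, -0.247]
ft_force: [-0.1, -0.3, -0.4]
finger_gap: 0.0878
```

```bash
python3 - <<'E'
from h import *
go([503,-457,120],-4,-45,-1)
im,d,c,T,f=cam("wrist"); save(im,"w1.png"); P=cloud(d,c,T,f); hsv=cv2.cvtColor(im,cv2.COLOR_RGB2HSV)
z=P[...,2]; print("bench",np.nanpercentile(z,[5,30,50]))
m=((z>.044)&(z<.06)&(np.hypot(P[...,0]-.503,P[...,1]+.457)<.06))
Q=P[m]; print(len(Q), cv2.minAreaRect((Q[:,:2]*1000).astype(np.float32)))
E
```

```text
t 1.35 d [ -1.8  10.7 -32.7] w [-0.05 -0.22 -0.11] |d| 34 |w| 0.2 F [-0.1 -0.3 -0.4] gap 87.8 q [-0.6   0.95  1.03 -0.38  1.85  1.07]
bench [-0.00045633  0.00051521  0.00115269]
2099 ((502.62738037109375, -457.23614501953125), (56.33822250366211, 58.40876388549805), 83.80440521240234)
```

View pics/w1.png

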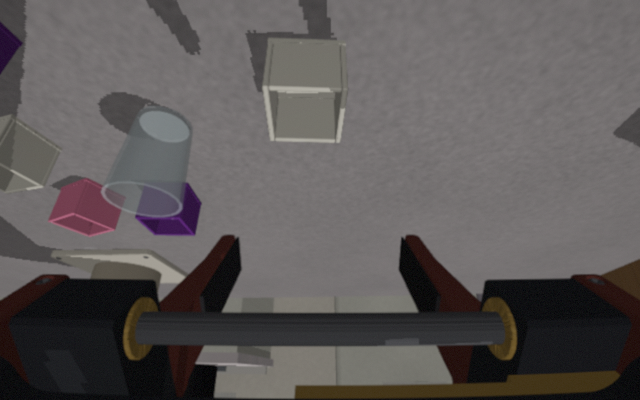

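Jar A is in view at (305,90), clear of the beaker at (150,165). Now I'll descend and grip.

Call:
jog_arm --motion '[-1,11,-25,0,0,-1,0,-1,0,-25,0,0,-1,0,0,0,-25,0,0,0,0,0,0,-25,0,0,0,0,0,0,-22,0,0,0,0]'

```text
clock: 2.02
tcp_pos: [0.4875, -0.4578, 0.0178]
tool_rot: [-0.304, -0.638, 0.667, -0.236]
ft_force: [0.2, -0.2, 0.0]
finger_gap: 0.0881
```

Call:
jog_arm --motion '[0,0,0,0,0,0,1,0,0,0,0,0,0,1,0,0,0,0,0,0,1,0,0,0,0,0,0,1,0,0,0,0,0,0,1]'

```text
clock: 2.65
tcp_pos: [0.4886, -0.4581, 0.0208]
tool_rot: [-0.305, -0.638, 0.667, -0.237]
ft_force: [1.7, -0.2, 5.0]
finger_gap: 0.0556
```

Call:
jog_arm --motion '[0,0,0,0,0,0,1,0,0,0,0,0,0,1,0,0,30,0,0,0,1,0,0,40,0,0,0,1,0,0,50,0,0,0,1]'

```text
clock: 3.28
tcp_pos: [0.4875, -0.4577, 0.1415]
tool_rot: [-0.304, -0.638, 0.667, -0.236]
ft_force: [0.3, 0.4, -1.3]
finger_gap: 0.0558
```

```bash
python3 - <<'E'
from h import *
go([590,250,180],-3,45,-1)
E
```

```text
t 3.27 d [115.9 706.9  25.1] w [ -7.05 -89.74   2.35] |d| 717 |w| 90.0 F [ 0.3  0.4 -1.3] gap 55.8 q [-0.6   0.94  1.05 -0.36  1.85  1.1 ]
```

Jar A is gripped, with a gap of 55.8 mm. I'm carrying it over the glass while rotating it -90° about y.

Call:
jog_arm --motion '[0,20,20,0,0,0,1,5,40,20,-0.47,-6,0.16,1,10,45,5,-0.47,-6,0.16,1,10,48,0,-0.47,-6,0.16,1,10,48,0,-0.47,-6,0.16,1]'

```text
clock: 3.9
tcp_pos: [0.5234, -0.2556, 0.1867]
tool_rot: [-0.43, -0.564, 0.597, -0.374]
ft_force: [0.2, 0.4, -1.5]
finger_gap: 0.0556
```

Call:
jog_arm --motion '[10,48,0,-0.47,-6,0.16,1,10,48,0,-0.47,-6,0.16,1,10,48,0,-0.47,-6,0.16,1,10,48,0,-0.47,-6,0.16,1,10,48,0,-0.47,-6,0.16,1]'

```text
clock: 4.53
tcp_pos: [0.5732, -0.0156, 0.1867]
tool_rot: [0.559, 0.439, -0.474, 0.52]
ft_force: [0.2, 0.3, -0.6]
finger_gap: 0.0559
```

Call:
jog_arm --motion '[10,48,0,-0.47,-6,0.16,1,10,48,0,-0.47,-6,0.16,1,10,48,0,-0.47,-6,0.16,1,10,48,0,-0.47,-6,0.16,1,10,48,0,-0.47,-6,0.16,1]'

```text
clock: 5.15
tcp_pos: [0.6306, 0.1932, 0.2044]
tool_rot: [0.633, 0.323, -0.335, 0.618]
ft_force: [0.4, -1.0, -2.0]
finger_gap: 0.0557
```

```bash
python3 - <<'E'
from h import *
go([610,270,75],-3,45,-1)
E
```

```text
t 5.15 d [  -7.2   76.  -142.9] w [ -1.06 -10.44  -1.68] |d| 162 |w| 10.6 F [ 0.4 -1.  -2. ] gap 55.7 q [ 0.39  0.3   1.98 -0.65  0.37  2.54]
```

Joint 6 is at its limit, so I'll lay the jar down with the tool turned radially instead (yaw about 20°).

```bash
python3 - <<'E'
from h import *
go([610,265,110],22,45,-1)
go([610,265,72],22,45,-1)
E
```

```text
t 5.15 d [  -8.1   76.8 -107.9] w [  1.23 -10.5   23.25] |d| 133 |w| 25.5 F [ 0.4 -1.  -2. ] gap 55.7 q [ 0.39  0.3   1.98 -0.65  0.37  2.54]
t 5.15 d [  -8.1   76.8 -145.9] w [  1.23 -10.5   23.25] |d| 165 |w| 25.5 F [ 0.4 -1.  -2. ] gap 55.7 q [ 0.39  0.3   1.98 -0.65  0.37  2.54]
```

Call:
jog_arm --motion '[0,15,0,0.25,-2.1,4.65,1,-2,15,0,0.25,-2.1,4.65,1,-2,15,-10,0.25,-2.1,4.65,1,-2,15,-20,0.25,-2.1,4.65,1,-2,17,-30,0.25,-2.1,4.65,1]'

```text
clock: 5.78
tcp_pos: [0.6304, 0.2862, 0.1867]
tool_rot: [0.571, 0.398, -0.181, 0.695]
ft_force: [0.4, 0.9, -1.3]
finger_gap: 0.0556
```

```bash
python3 - <<'E'
from h import *
go([610,265,72],22,45,-1)
E
```

```text
t 5.78 d [  -8.   -16.2 -128.2] w [ 3.29 -3.53  1.85] |d| 129 |w| 5.2 F [ 0.4  0.9 -1.3] gap 55.6 q [ 0.45  0.36  2.01 -0.92  0.11  2.54]
```

Joint 5 is also near its limit, so radial tilting is poor here. Tilting sideways (jaw axis radial) keeps the wrist well inside its ranges. I'll yaw the jar about 80°.

```bash
python3 - <<'E'
from h import *
go([625,130,150],102,45,-1)
E
```

```text
t 5.78 d [  -8.2 -143.   -50.2] w [ 5.22 -0.64 81.8 ] |d| 152 |w| 82.0 F [ 0.4  0.9 -1.3] gap 55.6 q [ 0.45  0.36  2.01 -0.92  0.11  2.54]
```

Call:
jog_arm --motion '[0,-14,0,0.5,0,8.2,1,0,-14,0,0.5,0,8.2,1,0,-14,0,0.5,0,8.2,1,0,-14,0,0.5,0,8.2,1,-1,-14,0,0.5,0,8.2,1]'

```text
clock: 6.4
tcp_pos: [0.6148, 0.2562, 0.1684]
tool_rot: [0.522, 0.456, -0.167, 0.701]
ft_force: [-0.4, -0.4, -1.7]
finger_gap: 0.0555
```

Call:
jog_arm --motion '[0,-14,0,0.5,0,8.2,1,-2,-14,-8,0.5,0,8.2,1,-2,-14,-10,0.5,0,8.2,1,-2,-14,-10,0.5,0,8.2,1,-1,-14,-10,0.5,0,8.2,1]'

```text
clock: 7.02
tcp_pos: [0.604, 0.204, 0.1326]
tool_rot: [0.4, 0.574, -0.009, 0.714]
ft_force: [-0.7, 0.4, -0.5]
finger_gap: 0.0561
```

```bash
python3 - <<'E'
from h import *
go([625,130,80],102,45,-1)
E
```

```text
t 7.03 d [ 18.2 -60.9 -66. ] w [11.24 -1.12 47.53] |d| 92 |w| 48.9 F [-0.7  0.4 -0.5] gap 56.1 q [ 0.09  0.43  2.    1.02  0.51 -0.16]
```

Call:
jog_arm --motion '[3,-10,0,1.9,-0.2,8,1,3,-10,0,1.9,-0.2,8,1,3,-10,0,1.9,-0.2,8,1,3,-10,0,1.9,-0.2,8,1,3,-10,0,1.9,-0.2,8,1]'

```text
clock: 7.65
tcp_pos: [0.6193, 0.1527, 0.1324]
tool_rot: [0.236, 0.669, 0.284, 0.645]
ft_force: [-0.3, 0.4, -0.0]
finger_gap: 0.0557
```

```bash
python3 - <<'E'
from h import *
go([625,130,80],102,45,-1)
E
```

```text
t 7.65 d [  2.9  -9.6 -65.8] w [ 1.87 -0.14  7.59] |d| 67 |w| 7.8 F [-0.3  0.4 -0. ] gap 55.7 q [-0.13  0.65  1.67  0.81  1.17 -0.67]
```

Call:
jog_arm --motion '[3,-10,-20,1.9,-0.2,7.6,1,0,0,-20,0,0,0,1,0,0,-18,0,0,0,1,0,0,-8,0,0,0,1,0,0,-3,0,0,0,1]'

```text
clock: 8.28
tcp_pos: [0.6215, 0.1443, 0.0617]
tool_rot: [0.203, 0.678, 0.336, 0.622]
ft_force: [-0.3, 0.5, -1.1]
finger_gap: 0.0558
```

Call:
jog_arm --motion '[0,0,-2,0,0,0,1,0,0,-1,0,0,0,1,0,0,-1,0,0,0,1,0,0,0,0,0,0,1,0,0,0,0,0,0,1]'

```text
clock: 8.9
tcp_pos: [0.622, 0.144, 0.0607]
tool_rot: [0.203, 0.677, 0.337, 0.622]
ft_force: [-4.4, -4.3, 11.9]
finger_gap: 0.056
```

```bash
python3 - <<'E'
from h import *
go([625,130,72],102,45,-1)
im,d,c,T,f=cam("scene"); save(cv2.resize(im[180:400,200:440],None,fx=2.5,fy=2.5),"s2.png")
E
```

```text
t 8.9 d [ 0.2 -0.9 -2.1] w [-0.12 -0.04  0.22] |d| 2 |w| 0.3 F [-4.4 -4.3 11.9] gap 56.0 q [-0.14  0.8   1.6   0.79  1.21 -0.82]
```

View pics/s2.png

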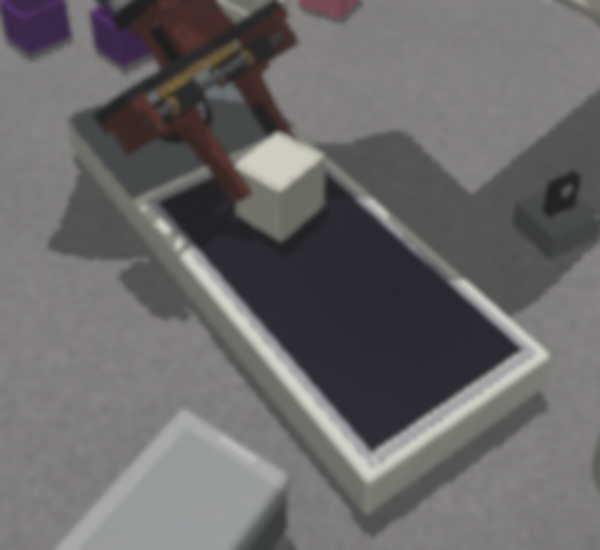

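The picture shows jar A lying on its side on the glass at crop (282,190), mouth toward the panel. I'll release, back off and swing to the other tilt.

Call:
jog_arm --motion '[0,0,0,0,0,0,0,0,0,0,0,0,0,0,0,0,0,0,0,0,0,2,-10,10,0,0,0,0,5,-25,25,0,0,0,0]'

```text
clock: 9.57
tcp_pos: [0.6281, 0.1089, 0.0926]
tool_rot: [0.203, 0.679, 0.336, 0.621]
ft_force: [-0.4, -0.6, -0.0]
finger_gap: 0.0875
```

Call:
jog_arm --motion '[5,-25,35,0,0,0,0,0,0,30,0,0,0,0,0,0,20,0,0,0,0,0,0,0,0,0,0,0,0,0,0,0,0,0,0]'

```text
clock: 10.2
tcp_pos: [0.6335, 0.084, 0.1769]
tool_rot: [0.203, 0.678, 0.336, 0.621]
ft_force: [0.3, 0.2, 0.4]
finger_gap: 0.0883
```

```bash
python3 - <<'E'
from h import *
go([622,142,150],102,-45,-1)
E
```

```text
t 10.2 d [ -8.7  44.8 -40.3] w [-88.05 -18.64   0.32] |d| 61 |w| 90.0 F [0.3 0.2 0.4] gap 88.3 q [-0.23  0.66  1.53  0.71  1.4  -0.72]
```

Call:
jog_arm --motion '[-1,5,0,-8.8,-1.86,0,0,-1,5,0,-8.8,-1.86,0,0,-1,5,0,-8.8,-1.86,0,0,-1,5,0,-8.8,-1.86,0,0,-1,5,0,-8.8,-1.86,0,0]'

```text
clock: 10.82
tcp_pos: [0.6287, 0.109, 0.1771]
tool_rot: [-0.074, 0.703, 0.071, 0.704]
ft_force: [-0.5, -0.8, 0.3]
finger_gap: 0.0881
```

Call:
jog_arm --motion '[-1,4,0,-8.8,-1.86,0,0,-1,4,0,-8.8,-1.86,0,0,-1,4,0,-8.8,-1.86,0,0,-1,4,0,-8.8,-1.86,0,0,0,4,0,-8.8,-1.86,0,0]'

```text
clock: 11.45
tcp_pos: [0.6246, 0.1295, 0.177]
tool_rot: [-0.338, 0.62, -0.203, 0.678]
ft_force: [-0.3, -0.6, -0.2]
finger_gap: 0.0877
```

```bash
python3 - <<'E'
from h import *
im,d,c,T,f=cam("wrist"); P=cloud(d,c,T,f); z=P[...,2]
m=((z>.09)&(z<.112)&(np.hypot(P[...,0]-.622,P[...,1]-.137)<.06))
Q=P[m]; print(len(Q), np.median(Q[:,2]),cv2.minAreaRect((Q[:,:2]*1000).astype(np.float32)))
go([622,142,74],102,-45,-1)
E
```

```text
4937 0.10135707289001117 ((623.3534545898438, 140.19271850585938), (56.41060256958008, 50.9943962097168), 11.755809783935547)
t 11.5 d [   1.8   -2.4 -113.3] w [ 0.62  0.05 -0.12] |d| 113 |w| 0.6 F [-1.7  1.9 -2.4] gap 88.2 q [ 0.55  0.65  1.57 -0.77  1.33  0.69]
```

Call:
jog_arm --motion '[2,0,-30,0,0,0,0,0,0,-30,0,0,0,0,0,0,-30,0,0,0,0,0,0,-15,0,0,0,0,0,0,-8,0,0,0,0]'

```text
clock: 12.12
tcp_pos: [0.6267, 0.1284, 0.0637]
tool_rot: [-0.336, 0.621, -0.202, 0.678]
ft_force: [-0.7, -0.6, -0.1]
finger_gap: 0.0876
```

Call:
jog_arm --motion '[0,0,0,0,0,0,1,0,0,0,0,0,0,1,0,0,0,0,0,0,1,0,0,0,0,0,0,1,0,0,0,0,0,0,1]'

```text
clock: 12.75
tcp_pos: [0.6273, 0.1289, 0.0656]
tool_rot: [-0.336, 0.621, -0.202, 0.679]
ft_force: [-1.1, 1.1, 4.8]
finger_gap: 0.0557
```

Call:
jog_arm --motion '[0,0,0,0,0,0,1,0,0,20,0,0,0,1,0,0,30,0,0,0,1,0,0,30,0,0,0,1,0,0,0,0,0,0,1]'

```text
clock: 13.38
tcp_pos: [0.6286, 0.1296, 0.1477]
tool_rot: [-0.334, 0.619, -0.202, 0.681]
ft_force: [-1.0, -0.3, -1.5]
finger_gap: 0.0557
```

```bash
python3 - <<'E'
from h import *
go([640,280,85],106,45,-1)
E
```

```text
t 13.38 d [  7.7 163.3 -76.1] w [87.13 22.03  3.65] |d| 180 |w| 89.9 F [-1.  -0.3 -1.5] gap 55.7 q [ 0.54  0.68  1.58 -0.77  1.29  0.71]
```

Call:
jog_arm --motion '[1,16,20,8.7,2.2,0.4,1,1,16,0,8.7,2.2,0.4,1,1,16,0,8.7,2.2,0.4,1,1,16,0,8.7,2.2,0.4,1,1,16,0,8.7,2.2,0.4,1]'

```text
clock: 14.0
tcp_pos: [0.632, 0.2093, 0.1646]
tool_rot: [-0.087, 0.706, 0.088, 0.697]
ft_force: [-0.5, -0.5, -1.5]
finger_gap: 0.0559
```

Call:
jog_arm --motion '[1,16,0,8.7,2.2,0.4,1,1,16,-10,8.7,2.2,0.4,1,1,16,-20,8.7,2.2,0.4,1,0,16,-25,8.7,2.2,0.4,1,0,16,-25,8.7,2.2,0.4,1]'

```text
clock: 14.62
tcp_pos: [0.6353, 0.2886, 0.0838]
tool_rot: [0.174, 0.684, 0.362, 0.609]
ft_force: [0.5, 0.5, -0.3]
finger_gap: 0.0556
```

```bash
python3 - <<'E'
from h import *
go([640,280,72],106,45,-1)
E
```

```text
t 14.62 d [  1.    4.3 -25.3] w [-0.07  0.24 -0.44] |d| 26 |w| 0.5 F [ 0.5  0.5 -0.3] gap 55.6 q [ 0.07  0.8   1.53  0.84  1.18 -0.7 ]
```

Call:
jog_arm --motion '[1,4,-12,0,0,0,1,0,0,-7,0,0,0,1,0,0,-3,0,0,0,1,0,0,-2,0,0,0,1,0,0,0,0,0,0,1]'

```text
clock: 15.25
tcp_pos: [0.6364, 0.2931, 0.0619]
tool_rot: [0.172, 0.684, 0.361, 0.61]
ft_force: [-0.3, -0.3, -1.6]
finger_gap: 0.0554
```

Call:
jog_arm --motion '[0,0,-1,0,0,0,1,0,0,-1,0,0,0,1,0,0,-1,0,0,0,1,0,0,0,0,0,0,1,0,0,0,0,0,0,1]'

```text
clock: 15.88
tcp_pos: [0.6363, 0.2927, 0.0587]
tool_rot: [0.172, 0.684, 0.361, 0.609]
ft_force: [-1.3, -3.2, 5.1]
finger_gap: 0.0557
```

Call:
jog_arm --motion '[0,0,0,0,0,0,0,0,0,0,0,0,0,0,0,0,0,0,0,0,0,2,-10,10,0,0,0,0,6,-25,25,0,0,0,0]'

```text
clock: 16.5
tcp_pos: [0.643, 0.2577, 0.0925]
tool_rot: [0.172, 0.685, 0.361, 0.608]
ft_force: [0.5, -0.1, -0.0]
finger_gap: 0.0878
```

Call:
jog_arm --motion '[6,-25,35,0,0,0,0,0,-20,30,0,0,0,0,-10,-40,20,0,0,0,0,-20,-40,0,0,0,0,0,-20,-40,0,0,0,0,0]'

```text
clock: 17.12
tcp_pos: [0.5998, 0.0909, 0.1789]
tool_rot: [0.172, 0.684, 0.361, 0.61]
ft_force: [-0.3, -0.3, 0.1]
finger_gap: 0.0877
```

```bash
python3 - <<'E'
from h import *
im,d,c,T,f=cam("scene"); save(cv2.resize(im[100:400,130:530],None,fx=2,fy=2),"s3.png"); P=cloud(d,c,T,f)
z=P[...,2]
for n,(x,y,h) in {"A":(.64,.28,.095),"B":(.445,-.147,.048),"beaker":(.45,-.313,.084)}.items():
    m=((abs(z-h)<.008)&(np.hypot(P[...,0]-x,P[...,1]-y)<.07)); Q=P[m]; print(n,len(Q),np.median(Q[:,2]),cv2.minAreaRect((Q[:,:2]*1000).astype(np.float32)))
go([445,-147,150],75,-45,-1)
E
```

```text
A 818 0.09607713435237869 ((623.6378784179688, 250.598388671875), (58.67729187011719, 57.432838439941406), 17.2388858795166)
B 182 0.047255226658871 ((446.20867919921875, -146.9087677001953), (58.98114776611328, 57.75723648071289), 10.272649765014648)
beaker 7 0.07726806987658941 ((433.7444152832031, -308.1536865234375), (56.412513732910156, 11.708213806152344), 67.2818603515625)
t 17.18 d [-156.3 -246.8  -41.7] w [-90.59  -0.98 -24.77] |d| 295 |w| 93.9 F [-0.6 -2.5 -0.5] gap 88.0 q [-0.22  0.64  1.58  0.67  1.42 -0.78]
```

View pics/s3.png

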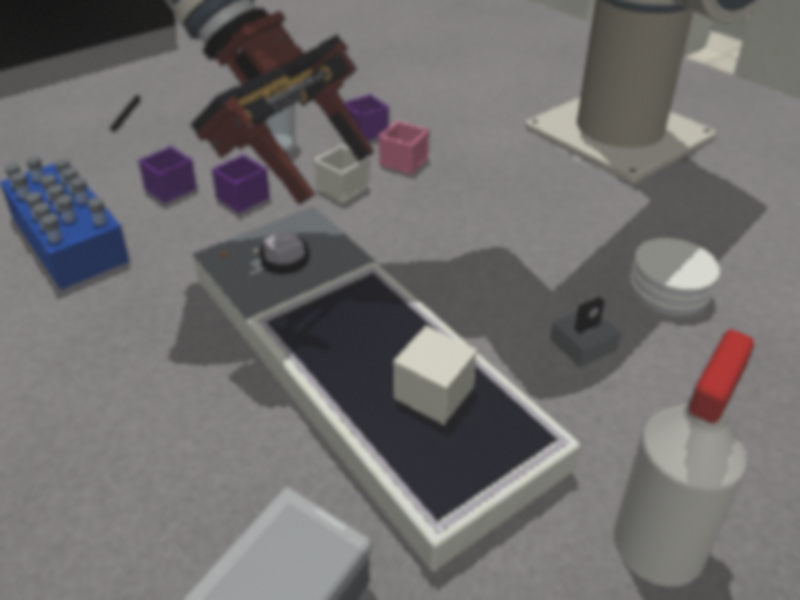

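The picture shows A mouth-down at crop (435,375), at (624,251) on the glass. That's about 3 cm off where I put it, probably the announced knock, but it is still standing and wholly on the glass. B hasn't moved. Next is B, from above with a sideways tilt.

```bash
python3 - <<'E'
from h import *
go([446,-147,130],100,-45,-1)
E
```

```text
t 17.18 d [-149.5 -247.1  -61.7] w [-87.36 -20.36  -5.14] |d| 295 |w| 89.9 F [-0.6 -2.5 -0.5] gap 88.0 q [-0.22  0.64  1.58  0.67  1.42 -0.78]
```

Call:
jog_arm --motion '[-15,-25,0,-8.7,-2,-0.5,0,-15,-25,0,-8.7,-2,-0.5,0,-15,-25,0,-8.7,-2,-0.5,0,-15,-25,0,-8.7,-2,-0.5,0,-15,-25,0,-8.7,-2,-0.5,0]'

```text
clock: 17.8
tcp_pos: [0.5253, -0.0336, 0.1793]
tool_rot: [-0.084, 0.71, 0.08, 0.695]
ft_force: [-0.4, -0.0, -0.3]
finger_gap: 0.0878
```

Call:
jog_arm --motion '[-15,-25,0,-8.7,-2,-0.5,0,-15,-25,-5,-8.7,-2,-0.5,0,-15,-25,-10,-8.7,-2,-0.5,0,-15,-25,-15,-8.7,-2,-0.5,0,-15,-22,-20,-8.7,-2,-0.5,0]'

```text
clock: 18.42
tcp_pos: [0.4516, -0.1536, 0.1303]
tool_rot: [-0.322, 0.631, -0.208, 0.675]
ft_force: [-1.5, 0.2, -1.0]
finger_gap: 0.0883
```

```bash
python3 - <<'E'
from h import *
im,d,c,T,f=cam("wrist"); P=cloud(d,c,T,f); z=P[...,2]; save(im,"w4.png")
m=((z>.044)&(z<.06)&(np.hypot(P[...,0]-.446,P[...,1]+.147)<.06)); Q=P[m]; print(len(Q),cv2.minAreaRect((Q[:,:2]*1000).astype(np.float32)))
go([446,-147,32],100,-45,-1)
E
```

```text
2118 ((445.33203125, -147.9593048095703), (56.27873611450195, 57.664695739746094), 9.931547164916992)
t 18.48 d [   1.3   -5.7 -107.9] w [-0.51 -0.62  0.24] |d| 108 |w| 0.8 F [-3.7 -0.5 -3.3] gap 87.8 q [ 0.15  0.44  2.18 -1.11  0.9   0.86]
```

Call:
jog_arm --motion '[0,-6,-30,0,0,0,0,0,0,-30,0,0,0,0,0,0,-25,0,0,0,0,0,0,-15,0,0,0,0,0,0,-8,0,0,0,0]'

```text
clock: 19.1
tcp_pos: [0.4517, -0.1585, 0.0216]
tool_rot: [-0.321, 0.634, -0.205, 0.673]
ft_force: [-0.7, -0.5, 0.2]
finger_gap: 0.0874
```

Call:
jog_arm --motion '[0,0,0,0,0,0,1,0,0,0,0,0,0,1,0,0,0,0,0,0,1,0,0,0,0,0,0,1,0,0,0,0,0,0,1]'

```text
clock: 19.73
tcp_pos: [0.451, -0.1584, 0.0222]
tool_rot: [-0.321, 0.634, -0.206, 0.673]
ft_force: [-1.1, 2.0, 6.6]
finger_gap: 0.0555
```

Call:
jog_arm --motion '[0,0,0,0,0,0,1,0,0,20,0,0,0,1,0,0,40,0,0,0,1,0,0,50,0,0,0,1,0,0,40,0,0,0,1]'

```text
clock: 20.35
tcp_pos: [0.4512, -0.158, 0.1731]
tool_rot: [-0.321, 0.634, -0.205, 0.673]
ft_force: [0.9, -0.4, -0.7]
finger_gap: 0.0559
```

```bash
python3 - <<'E'
from h import *
go([625,105,150],102,45,-1)
E
```

```text
t 20.35 d [171.  276.2 -36.6] w [87.25 16.44  1.24] |d| 327 |w| 88.8 F [ 0.9 -0.4 -0.7] gap 55.9 q [ 0.13  0.34  2.15 -1.02  0.95  0.71]
```

Call:
jog_arm --motion '[17,28,20,8.7,1.65,0.1,1,17,28,0,8.7,1.65,0.1,1,17,28,0,8.7,1.65,0.1,1,17,28,0,8.7,1.65,0.1,1,17,28,0,8.7,1.65,0.1,1]'

```text
clock: 20.98
tcp_pos: [0.5369, -0.0172, 0.1924]
tool_rot: [-0.064, 0.709, 0.072, 0.699]
ft_force: [-0.0, 0.0, -1.1]
finger_gap: 0.0558
```

Call:
jog_arm --motion '[17,28,0,8.7,1.65,0.1,1,17,28,0,8.7,1.65,0.1,1,17,28,0,8.7,1.65,0.1,1,17,26,-20,8.7,1.65,0.1,1,17,26,-30,8.7,1.65,0.1,1]'

```text
clock: 21.6
tcp_pos: [0.6229, 0.1179, 0.1422]
tool_rot: [0.201, 0.678, 0.336, 0.622]
ft_force: [-0.1, 0.8, -1.5]
finger_gap: 0.0556
```

```bash
python3 - <<'E'
from h import *
go([625,105,76],102,45,-1)
E
```

```text
t 21.6 d [ -0.7   0.2 -79.6] w [ 0.1  -0.    0.08] |d| 80 |w| 0.1 F [-0.1  0.8 -1.5] gap 55.6 q [-0.18  0.69  1.58  0.74  1.32 -0.75]
```

Call:
jog_arm --motion '[0,0,-30,0,0,0,1,0,0,-25,0,0,0,1,0,0,-15,0,0,0,1,0,0,-7,0,0,0,1,0,0,-2,0,0,0,1]'

```text
clock: 22.22
tcp_pos: [0.6214, 0.1178, 0.0632]
tool_rot: [0.2, 0.68, 0.335, 0.621]
ft_force: [-0.4, 0.4, -1.0]
finger_gap: 0.0557
```

Call:
jog_arm --motion '[0,0,-1,0,0,0,1,0,0,-1,0,0,0,1,0,0,-1,0,0,0,1,0,0,0,0,0,0,1,0,0,0,0,0,0,1]'

```text
clock: 22.85
tcp_pos: [0.6217, 0.1175, 0.0621]
tool_rot: [0.2, 0.679, 0.336, 0.621]
ft_force: [-2.0, -5.2, 11.7]
finger_gap: 0.0558
```

Contact at 12 N. I'll release, back off and swing to -45°.

Call:
jog_arm --motion '[0,0,0,0,0,0,0,0,0,0,0,0,0,0,0,0,0,0,0,0,0,2,-10,10,0,0,0,0,5,-25,25,0,0,0,0]'

```text
clock: 23.48
tcp_pos: [0.6271, 0.0829, 0.0944]
tool_rot: [0.2, 0.681, 0.335, 0.62]
ft_force: [0.3, -0.8, -0.0]
finger_gap: 0.0876
```

Call:
jog_arm --motion '[5,-20,40,0,0,0,0,0,0,45,0,0,0,0,-1,5,0,-8.8,-1.86,0,0,-1,5,0,-8.8,-1.86,0,0,-1,5,0,-8.8,-1.86,0,0]'

```text
clock: 24.1
tcp_pos: [0.6309, 0.0767, 0.1812]
tool_rot: [0.035, 0.707, 0.178, 0.684]
ft_force: [0.1, -0.0, -0.6]
finger_gap: 0.0876
```

Call:
jog_arm --motion '[-1,5,0,-8.8,-1.86,0,0,-1,5,0,-8.8,-1.86,0,0,-1,5,0,-8.8,-1.86,0,0,-1,5,0,-8.8,-1.86,0,0,-1,5,0,-8.8,-1.86,0,0]'

```text
clock: 24.72
tcp_pos: [0.6259, 0.1027, 0.1815]
tool_rot: [-0.237, 0.666, -0.098, 0.701]
ft_force: [0.4, -0.6, -0.8]
finger_gap: 0.0876
```

Call:
jog_arm --motion '[0,0,0,-8.8,-1.86,0,0,0,0,0,-8.8,-1.86,0,0,0,0,0,0,0,0,0,0,0,0,0,0,0,0,0,0,0,0,0,0,0]'

```text
clock: 25.35
tcp_pos: [0.6257, 0.1017, 0.1808]
tool_rot: [-0.335, 0.622, -0.204, 0.678]
ft_force: [0.4, 0.4, 0.1]
finger_gap: 0.0875
```

```bash
python3 - <<'E'
from h import *
im,d,c,T,f=cam("wrist"); P=cloud(d,c,T,f); z=P[...,2]
m=((z>.09)&(z<.112)&(np.hypot(P[...,0]-.625,P[...,1]-.115)<.07))
Q=P[m]; r=cv2.minAreaRect((Q[:,:2]*1000).astype(np.float32));print(len(Q), np.median(Q[:,2]),r)
x,y=r[0]; go([x-1,y+5,74],102,-45,-1)
E
```

```text
5079 0.10132636472635179 ((623.0426635742188, 114.35249328613281), (56.286014556884766, 51.46345520019531), 12.07227897644043)
t 25.4 d [  -0.8    4.5 -120.3] w [0.1  0.11 0.43] |d| 120 |w| 0.5 F [-0.8  0.3 -0.1] gap 87.8 q [ 0.5   0.62  1.6  -0.78  1.31  0.67]
```

Call:
jog_arm --motion '[0,4,-30,0,0,0,0,0,0,-30,0,0,0,0,0,0,-30,0,0,0,0,0,0,-20,0,0,0,0,0,0,-8,0,0,0,0]'

```text
clock: 26.02
tcp_pos: [0.625, 0.1061, 0.061]
tool_rot: [-0.337, 0.622, -0.204, 0.677]
ft_force: [-0.2, 0.1, -0.2]
finger_gap: 0.0877
```

Call:
jog_arm --motion '[0,0,0,0,0,0,1,0,0,0,0,0,0,1,0,0,0,0,0,0,1,0,0,0,0,0,0,1,0,0,0,0,0,0,1]'

```text
clock: 26.65
tcp_pos: [0.6254, 0.1069, 0.0623]
tool_rot: [-0.337, 0.622, -0.204, 0.677]
ft_force: [-1.8, 0.6, 4.8]
finger_gap: 0.0556
```

Call:
jog_arm --motion '[0,0,0,0,0,0,1,0,0,20,0,0,0,1,0,0,40,0,0,0,1,0,-10,40,0,0,0,1,0,0,0,0,0,0,1]'

```text
clock: 27.28
tcp_pos: [0.6267, 0.0971, 0.1655]
tool_rot: [-0.335, 0.62, -0.204, 0.679]
ft_force: [-0.3, 0.8, -1.1]
finger_gap: 0.0558
```

```bash
python3 - <<'E'
from h import *
go([632,120,76],102,45,-1)
E
```

```text
t 27.27 d [   2.5   36.1 -102.9] w [88.15 18.73  0.53] |d| 109 |w| 90.1 F [-0.3  0.8 -1.1] gap 55.8 q [ 0.5   0.64  1.61 -0.79  1.28  0.69]
```

Call:
jog_arm --motion '[0,4,10,8.8,1.87,0,1,0,4,0,8.8,1.87,0,1,0,4,0,8.8,1.87,0,1,0,4,0,8.8,1.87,0,1,0,4,0,8.8,1.87,0,1]'

```text
clock: 27.9
tcp_pos: [0.6249, 0.1172, 0.1716]
tool_rot: [-0.072, 0.705, 0.073, 0.702]
ft_force: [-0.4, 0.8, -1.4]
finger_gap: 0.0556
```

Call:
jog_arm --motion '[1,4,0,8.8,1.87,0,1,1,4,0,8.8,1.87,0,1,0,4,-10,8.8,1.87,0,1,0,2,-20,8.8,1.87,0,1,0,2,-20,8.8,1.87,0,1]'

```text
clock: 28.52
tcp_pos: [0.6273, 0.1325, 0.1211]
tool_rot: [0.202, 0.679, 0.337, 0.62]
ft_force: [0.3, 0.3, -2.1]
finger_gap: 0.0559
```

```bash
python3 - <<'E'
from h import *
go([632,120,76],102,45,-1)
E
```

```text
t 28.52 d [  1.9   0.6 -58.5] w [ 0.04 -0.25  0.04] |d| 59 |w| 0.3 F [ 0.3  0.3 -2.1] gap 55.9 q [-0.16  0.72  1.57  0.76  1.29 -0.75]
```

Call:
jog_arm --motion '[2,0,-25,0,0,0,1,0,0,-20,0,0,0,1,0,0,-7,0,0,0,1,0,0,-3,0,0,0,1,0,0,0,0,0,0,1]'

```text
clock: 29.15
tcp_pos: [0.6295, 0.1333, 0.0675]
tool_rot: [0.199, 0.68, 0.335, 0.621]
ft_force: [0.4, -0.7, -0.8]
finger_gap: 0.0554
```

Call:
jog_arm --motion '[0,0,-1,0,0,0,1,0,0,-1,0,0,0,1,0,0,-1,0,0,0,1,0,0,-1,0,0,0,1,0,0,0,0,0,0,1]'

```text
clock: 29.78
tcp_pos: [0.6291, 0.1327, 0.0625]
tool_rot: [0.2, 0.68, 0.335, 0.62]
ft_force: [0.5, -0.1, -0.3]
finger_gap: 0.056
```

Call:
jog_arm --motion '[0,0,-1,0,0,0,1,0,0,-1,0,0,0,1,0,0,0,0,0,0,1,0,0,0,0,0,0,1,0,0,0,0,0,0,1]'

```text
clock: 30.4
tcp_pos: [0.6291, 0.1327, 0.0625]
tool_rot: [0.2, 0.68, 0.336, 0.62]
ft_force: [-4.2, -3.7, 10.9]
finger_gap: 0.0564
```

Call:
jog_arm --motion '[0,0,0,0,0,0,0,0,0,0,0,0,0,0,0,0,0,0,0,0,0,2,-10,10,0,0,0,0,5,-25,25,0,0,0,0]'

```text
clock: 31.02
tcp_pos: [0.6351, 0.0978, 0.0954]
tool_rot: [0.2, 0.681, 0.336, 0.619]
ft_force: [0.4, 0.2, -0.4]
finger_gap: 0.0875
```

Call:
jog_arm --motion '[5,-20,40,0,0,0,0,0,0,50,0,0,0,0,0,0,30,0,0,0,0,0,0,0,0,0,0,0,0,0,0,0,0,0,0]'

```text
clock: 31.65
tcp_pos: [0.6406, 0.0774, 0.2149]
tool_rot: [0.2, 0.681, 0.335, 0.62]
ft_force: [0.2, -1.0, -0.1]
finger_gap: 0.0874
```

```bash
python3 - <<'E'
from h import *
im,d,c,T,f=cam("scene"); P=cloud(d,c,T,f); z=P[...,2]; im2,*_=cam("side"); save(im2,"side5.png"); save(cv2.resize(im[100:400,130:530],None,fx=2,fy=2),"s5.png")
for n,(x,y,h) in {"A":(.624,.25,.095),"B":(.632,.12,.095)}.items():
    m=((abs(z-h)<.006)&(np.hypot(P[...,0]-x,P[...,1]-y)<.06)); Q=P[m]; print(n,len(Q),np.median(Q[:,2]),cv2.minAreaRect((Q[:,:2]*1000).astype(np.float32)))
go([422,275,150],150,0,-1)
E
```

```text
A 798 0.09612267445191625 ((623.5558471679688, 250.66293334960938), (58.48545837402344, 57.14918899536133), 16.917776107788086)
B 593 0.09627614905913406 ((631.7366943359375, 122.07498168945312), (58.20881271362305, 58.02717208862305), 12.218477249145508)
t 31.75 d [-218.3  197.3  -83. ] w [-37.02 -27.46  45.64] |d| 306 |w| 64.9 F [ 0.9  0.6 -0.9] gap 87.8 q [-0.23  0.63  1.49  0.69  1.46 -0.67]
```

View pics/s5.png

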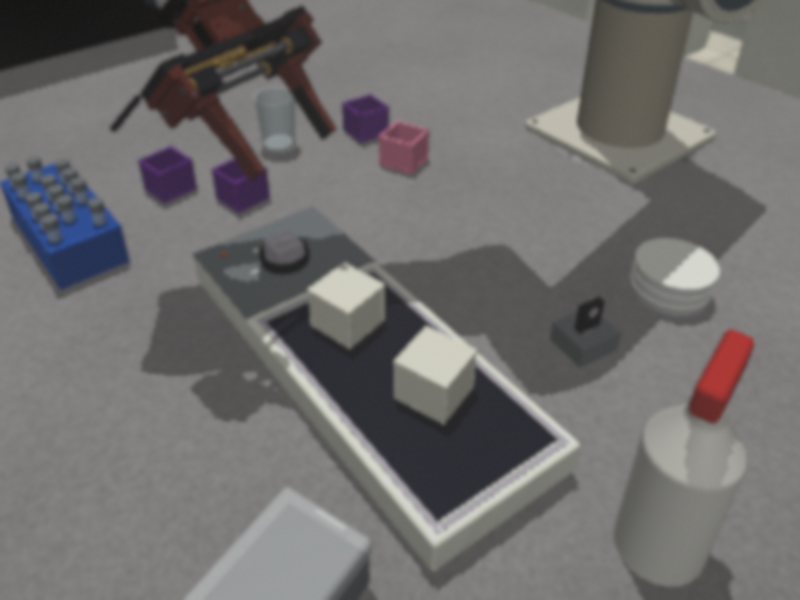

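Both jars stand mouth-down on the glass, at crop (347,305) and (435,375), and the beaker and bottle are upright. Next I'll level the tool and look at the switch and then the key.

Call:
jog_arm --motion '[0,-10,10,-8.8,-1.87,0,0,0,-10,10,-8.8,-1.87,0,0,0,-10,10,-8.8,-1.87,0,0,0,-10,10,-8.8,-1.87,0,0,0,-10,0,-8.8,-1.87,0,0]'

```text
clock: 32.38
tcp_pos: [0.6415, 0.0274, 0.2559]
tool_rot: [-0.076, 0.704, 0.069, 0.703]
ft_force: [0.1, -0.3, -0.2]
finger_gap: 0.0879
```

```bash
python3 - <<'E'
from h import *
go([640,0,200],102,0,-1)
im,d,c,T,f=cam("wrist"); P=cloud(d,c,T,f); z=P[...,2]; save(im,"w6.png"); np.savez("w6.npz",im=im,P=P)
s=np.load("scene0.npz"); c=ctrl.get_calibration("scene"); print(onplane([272,221],.071,c,s["T"],s["f"]))
m=(z>.062)&(z<.08)&(P[...,1]<.05)&(P[...,1]>-.1)&(abs(P[...,0]-.63)<.09); Q=P[m]; v,u=np.nonzero(m); print(len(Q),u.min(),u.max(),v.min(),v.max(),cv2.minAreaRect((Q[:,:2]*1000).astype(np.float32)),np.median(Q[:,2]))
E
```

```text
t 32.38 d [ -1.5 -27.4 -74.9] w [ 0.55 -0.07  0.2 ] |d| 80 |w| 0.6 F [ 0.1 -0.3 -0.2] gap 87.9 q [ 0.03  0.4   1.54 -0.01  1.21 -0.17]
[[ 0.6243917  -0.00918684  0.071     ]]
775 284 318 184 218 ((626.3281860351562, -11.472980499267578), (34.66897964477539, 34.02888488769531), 87.298095703125) 0.07156518962452058
```

View pics/w6.png

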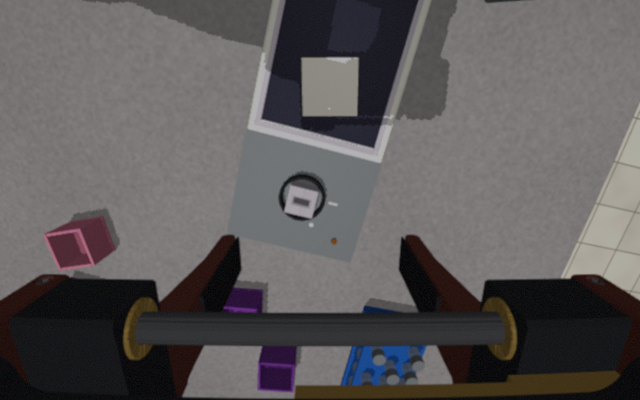

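The switch rotor is at pixel (301,202), which is (626,-11). The slot points right toward the white bar at (333,204), and the dot at (311,225) is clockwise from it. I'll look once more from closer.

Call:
jog_arm --motion '[-4,-5,-25,0,0,0,0.9,-4,-5,-25,0,0,0,0.9,-4,-5,-25,0,0,0,0.9,-3,-5,-20,0,0,0,0.9,0,0,0,0,0,0,0.9]'

```text
clock: 33.05
tcp_pos: [0.624, 0.0074, 0.1576]
tool_rot: [-0.073, 0.707, 0.072, 0.7]
ft_force: [0.3, 0.8, 0.2]
finger_gap: 0.0411
```

```bash
python3 - <<'E'
from h import *
im,d,c,T,f=cam("wrist"); P=cloud(d,c,T,f); z=P[...,2]
m=(z>.064)&(z<.08)&(np.hypot(P[...,0]-.626,P[...,1]+.0115)<.03); v,u=np.nonzero(m); Q=P[m]
print(cv2.minAreaRect((Q[:,:2]*1000).astype(np.float32)),np.median(Q[:,2]))
hull=cv2.convexHull(np.c_[u,v].astype(np.int32)); M=np.zeros((400,640),np.uint8); cv2.fillConvexPoly(M,hull,1); M=cv2.erode(M,np.ones((7,7)))
g=cv2.cvtColor(im,cv2.COLOR_RGB2GRAY); t,_=cv2.threshold(g[M>0].reshape(-1,1),0,255,cv2.THRESH_OTSU); print("otsu",t)
S=((g<t)&(M>0)).astype(np.uint8); n,l,st,ce=cv2.connectedComponentsWithStats(S)
i=1+st[1:,4].argmax(); v,u=np.nonzero(l==i); X=onplane(np.c_[u,v],.071,c,T,f)*1000
print("slot",ce[i],st[i],cv2.minAreaRect(X[:,:2].astype(np.float32)))
a,b=ce[i].astype(int); save(cv2.resize(im[b-60:b+60,a-80:a+80],None,fx=5,fy=5,interpolation=cv2.INTER_CUBIC),"w7.png")
go([422,275,180],160,0,-1)
E
```

```text
((626.5657958984375, -11.186697006225586), (34.61869812011719, 34.14183044433594), 87.38336181640625) 0.07147555487212681
otsu 125.0
slot [318.63874346 217.60732984] [308 212  22  13 191] ((626.351806640625, -10.621770858764648), (8.410494804382324, 19.158966064453125), 87.09831237792969)
t 33.1 d [-203.2  267.4    1.9] w [ 0.38 -0.25 58.25] |d| 336 |w| 58.3 F [-0.5 -0.3  0.4] gap 37.2 q [-0.    0.48  1.66 -0.    1.02 -0.21]
```

View pics/w7.png

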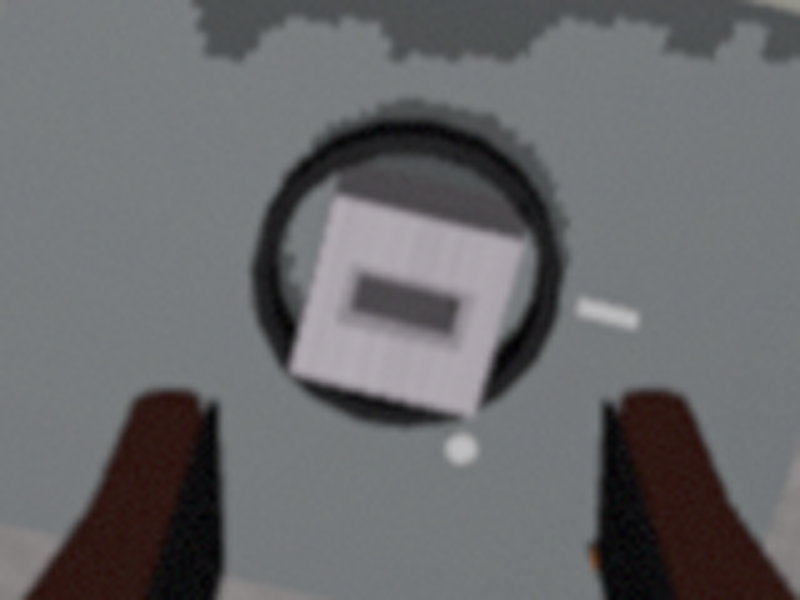

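The slot is at (626.4,-11.0) with yaw -2.7° (crop centre (405,302), bar at right, dot clockwise below). Now to the key.

Call:
jog_arm --motion '[-10,27,25,0,0,5.8,0.5,-21,27,0,0,0,5.8,0.5,-21,27,0,0,0,5.8,0.5,-21,27,0,0,0,5.8,0.5,-21,27,0,0,0,5.8,0.5]'

```text
clock: 33.72
tcp_pos: [0.5321, 0.144, 0.1866]
tool_rot: [-0.249, 0.663, 0.246, 0.662]
ft_force: [0.5, 0.9, -0.0]
finger_gap: 0.0441
```

Call:
jog_arm --motion '[-21,27,0,0,0,5.8,0.5,-22,27,0,0,0,5.8,0.5,-22,27,0,0,0,5.8,0.5,-22,27,-10,0,0,5.8,0.5,-22,24,-15,0,0,5.8,0.5]'

```text
clock: 34.35
tcp_pos: [0.4233, 0.2766, 0.1617]
tool_rot: [-0.407, 0.579, 0.404, 0.58]
ft_force: [0.7, -0.5, 0.4]
finger_gap: 0.044
```

```bash
python3 - <<'E'
from h import *
im,d,c,T,f=cam("wrist"); P=cloud(d,c,T,f); z=P[...,2]; save(im,"w8.png"); np.savez("w8.npz",im=im,P=P)
near=np.hypot(P[...,0]-.422,P[...,1]-.275)<.05
for lo,hi,n in((.055,.07,"bow"),(.02,.032,"rest")):
    m=near&(z>lo)&(z<hi); Q=P[m]; v,u=np.nonzero(m)
    print(n,len(Q),u.mean(),v.mean(),cv2.minAreaRect((Q[:,:2]*1000).astype(np.float32)),np.median(Q[:,2]))
go([422,275,49],169,0,-1)
E
```

```text
bow 366 316.2049180327869 192.3224043715847 ((421.99041748046875, 273.169677734375), (10.218533515930176, 29.8465518951416), 80.36764526367188) 0.062015139220062854
rest 2155 316.51322505800465 181.64129930394432 ((422.35162353515625, 272.955810546875), (50.01658248901367, 54.57099151611328), 80.72430419921875) 0.02636645744186572
t 34.4 d [   2.1   -2.4 -129.6] w [0.24 0.02 8.74] |d| 130 |w| 8.7 F [-2.6  0.4 -2. ] gap 43.8 q [ 0.56  0.31  1.93 -0.    0.91 -0.66]
```

View pics/w8.png

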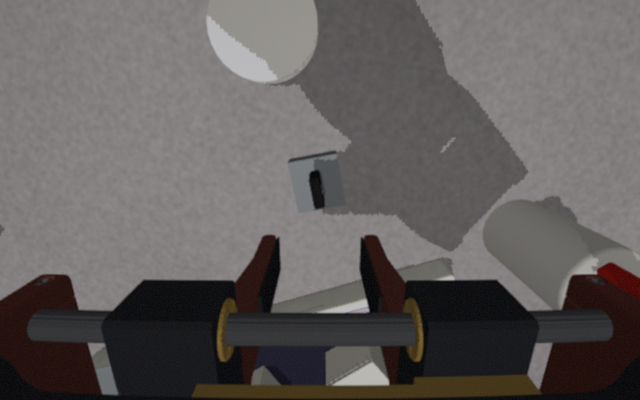

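Key bow at pixel (316,192), which is (422,273), with its wide direction at about -9.5°. I'll align and descend.

Call:
jog_arm --motion '[2,-4,-20,0,0,5.2,0.5,0,0,-30,0,0,5.1,0.5,0,0,-30,0,0,0,0.5,0,0,-10,0,0,0,0.5,0,0,0,0,0,0,0.5]'

```text
clock: 35.02
tcp_pos: [0.4254, 0.2708, 0.0708]
tool_rot: [-0.457, 0.542, 0.453, 0.541]
ft_force: [-0.6, -0.1, -0.8]
finger_gap: 0.044
```

```bash
python3 - <<'E'
from h import *
go([422.1,273.1,49],170.5,0,-1)
E
```

```text
t 35.02 d [ -3.3   2.3 -40.8] w [0.27 0.17 0.44] |d| 41 |w| 0.5 F [-0.6 -0.1 -0.8] gap 44.0 q [ 0.55  0.45  1.98 -0.01  0.71 -0.84]
```

Call:
jog_arm --motion '[-3,2,-15,0,0,0,0.5,0,0,0,0,0,0,0.5,0,0,-15,0,0,0,0.5,0,0,-10,0,0,0,0.5,0,0,0,0,0,0,0.5]'

```text
clock: 35.65
tcp_pos: [0.4214, 0.2723, 0.0295]
tool_rot: [-0.457, 0.542, 0.453, 0.54]
ft_force: [-0.2, 0.6, -0.0]
finger_gap: 0.0437
```

```bash
python3 - <<'E'
from h import *
go([422.1,273.1,49],170.5,0,-1)
E
```

```text
t 35.65 d [0.7 0.8 0.5] w [0.34 0.09 0.41] |d| 1 |w| 0.5 F [-0.2  0.6 -0. ] gap 43.7 q [ 0.55  0.53  1.99 -0.01  0.62 -0.84]
```

Call:
jog_arm --motion '[0,0,0,0,0,0,1,0,0,0,0,0,0,1,0,0,0,0,0,0,1,0,0,0,0,0,0,1,0,0,0,0,0,0,1]'

```text
clock: 36.28
tcp_pos: [0.4222, 0.2728, 0.0307]
tool_rot: [-0.457, 0.541, 0.453, 0.541]
ft_force: [-0.2, -0.6, 2.0]
finger_gap: 0.0096
```

Call:
jog_arm --motion '[0,0,0,0,0,0,1,0,0,10,0,0,0,1,0,0,15,0,0,0,1,0,0,15,0,0,0,1,0,0,30,0,0,0,1]'

```text
clock: 36.9
tcp_pos: [0.4216, 0.2724, 0.1015]
tool_rot: [-0.457, 0.542, 0.453, 0.541]
ft_force: [0.3, 0.2, -0.4]
finger_gap: 0.0096
```

Call:
jog_arm --motion '[0,0,35,0,0,0,1,0,0,30,0,0,0,1,0,0,0,0,0,0,1,0,0,0,0,0,0,1,0,0,0,0,0,0,1]'

```text
clock: 37.52
tcp_pos: [0.4214, 0.2723, 0.1647]
tool_rot: [-0.457, 0.542, 0.453, 0.54]
ft_force: [0.5, 0.0, -0.7]
finger_gap: 0.0095
```

```bash
python3 - <<'E'
from h import *
for i in range(3): print(ctrl.get_obs()["tcp_pos"])
go([626.4,-11,180],177.3,0,-1)
im,d,c,T,f=cam("wrist"); save(cv2.resize(im[130:400,180:460],None,fx=2,fy=2),"w9.png")
E
```

```text
[0.42137083 0.2722808  0.16466247]
[0.42137083 0.2722808  0.16466247]
[0.42137083 0.2722808  0.16466247]
t 37.52 d [ 205.  -283.3   -3.7] w [0.33 0.12 7.21] |d| 350 |w| 7.2 F [ 0.5  0.  -0.7] gap 9.5 q [ 0.55  0.3   1.93 -0.01  0.92 -0.84]
```

View pics/w9.png

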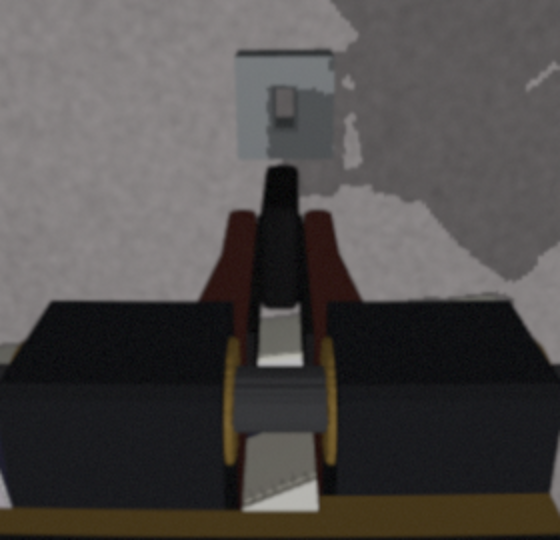

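The key is held upright between the pads (gap 9.5 mm) at crop (282,235), and the rest below is empty. On to the slot.

Call:
jog_arm --motion '[20,-28,0,0,0,0.72,1,20,-28,0,0,0,0.72,1,20,-28,0,0,0,0.72,1,21,-28,0,0,0,0.72,1,21,-28,0,0,0,0.72,1]'

```text
clock: 38.2
tcp_pos: [0.5242, 0.1316, 0.1646]
tool_rot: [-0.474, 0.527, 0.47, 0.526]
ft_force: [-0.9, -0.0, -0.7]
finger_gap: 0.0099
```

Call:
jog_arm --motion '[20,-28,0,0,0,0.72,1,20,-28,0,0,0,0.72,1,21,-28,0,0,0,0.72,1,21,-29,0,0,0,0.72,1,21,-30,-20,0,0,0.72,1]'

```text
clock: 38.83
tcp_pos: [0.6285, -0.0112, 0.1457]
tool_rot: [-0.491, 0.511, 0.486, 0.512]
ft_force: [0.1, 0.1, -0.6]
finger_gap: 0.01
```

Call:
jog_arm --motion '[0,0,-20,0,0,0,1,0,0,0,0,0,0,1,0,0,0,0,0,0,1,0,0,0,0,0,0,1,0,0,0,0,0,0,1]'

```text
clock: 39.45
tcp_pos: [0.6273, -0.0098, 0.1264]
tool_rot: [-0.491, 0.511, 0.486, 0.512]
ft_force: [-0.9, 0.1, -0.5]
finger_gap: 0.0097
```

```bash
python3 - <<'E'
from h import *
go([626.2,-11,121],177.3,0,-1)
im,d,c,T,f=cam("wrist"); P=cloud(d,c,T,f); z=P[...,2]; save(cv2.resize(im[100:370,180:460],None,fx=2,fy=2),"w10.png")
m=(z>.064)&(z<.08)&(np.hypot(P[...,0]-.626,P[...,1]+.0115)<.03); Q=P[m]; print(len(Q),cv2.minAreaRect((Q[:,:2]*1000).astype(np.float32)))
E
```

```text
t 39.45 d [ -1.1  -1.2 -24.4] w [ 0.25  0.29 -0.03] |d| 24 |w| 0.4 F [-0.9  0.1 -0.5] gap 9.7 q [-0.03  0.51  1.68 -0.01  0.94 -1.55]
1513 ((626.5897827148438, -11.123146057128906), (34.161643981933594, 34.32732391357422), 86.77687072753906)
```

View pics/w10.png

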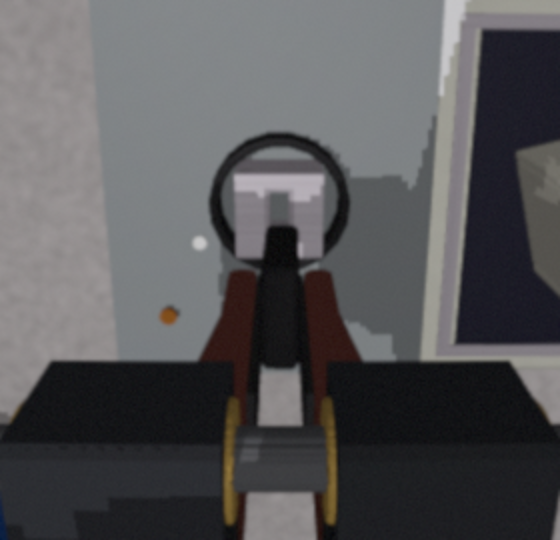

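The rotor is again at (626.6,-11.1), and the slot lines up with the key at crop (280,205). I'll correct by 1 mm and lower.

Call:
jog_arm --motion '[-1,-1,-10,0,0,0,1,0,0,-10,0,0,0,1,0,0,-5,0,0,0,1,0,0,-3,0,0,0,1,0,0,0,0,0,0,1]'

```text
clock: 40.12
tcp_pos: [0.626, -0.0113, 0.0973]
tool_rot: [-0.49, 0.512, 0.486, 0.512]
ft_force: [-0.3, 0.8, -0.1]
finger_gap: 0.0097
```

Call:
jog_arm --motion '[0,0,-3,0,0,0,1,0,0,-3,0,0,0,1,0,0,-3,0,0,0,1,0,0,0,0,0,0,1,0,0,0,0,0,0,1]'

```text
clock: 40.75
tcp_pos: [0.6261, -0.0112, 0.0886]
tool_rot: [-0.49, 0.512, 0.486, 0.512]
ft_force: [0.2, 0.1, 0.1]
finger_gap: 0.0094
```

Call:
jog_arm --motion '[0,0,-4,0,0,0,1,0,0,-4,0,0,0,1,0,0,-3,0,0,0,1,0,0,-2,0,0,0,1,0,0,0,0,0,0,1]'

```text
clock: 41.38
tcp_pos: [0.626, -0.0112, 0.0759]
tool_rot: [-0.49, 0.512, 0.486, 0.512]
ft_force: [-1.9, -0.3, 4.3]
finger_gap: 0.0093
```

Call:
jog_arm --motion '[0,0,-1,0,0,0,1,0,0,-1,0,0,0,1,0,0,-1,0,0,0,1,0,0,0,0,0,0,1,0,0,0,0,0,0,1]'

```text
clock: 42.0
tcp_pos: [0.6266, -0.011, 0.0756]
tool_rot: [-0.49, 0.511, 0.486, 0.512]
ft_force: [-7.7, 1.5, 24.6]
finger_gap: 0.0096
```

The key is seated at 25 N. I'll ease off slightly and turn it clockwise.

Call:
jog_arm --motion '[0,0,1,0,0,0,1,0,0,1,0,0,0,1,0,0,0,0,0,-8,1,0,0,0,0,0,-8,1,0,0,0,0,0,-8,1]'

```text
clock: 42.62
tcp_pos: [0.6268, -0.0112, 0.0758]
tool_rot: [-0.372, 0.603, 0.367, 0.603]
ft_force: [-2.6, 0.2, 8.2]
finger_gap: 0.0097
```

Call:
jog_arm --motion '[0,0,0,0,0,-8,1,0,0,0,0,0,-8,1,0,0,0,0,0,-8,1,0,0,0,0,0,-8,1,0,0,0,0,0,0,1]'

```text
clock: 43.25
tcp_pos: [0.6264, -0.0114, 0.0757]
tool_rot: [-0.192, 0.682, 0.188, 0.68]
ft_force: [-2.3, -0.8, 10.1]
finger_gap: 0.0099
```

```bash
python3 - <<'E'
from h import *
go([626.4,-11,94.6],177.3-60.2,0,-1); print(ctrl.get_obs()["moment"])
E
```

```text
t 43.25 d [-0.   0.4 -0.1] w [ 0.34 -0.05 -4.1 ] |d| 0 |w| 4.1 F [-2.3 -0.8 10.1] gap 9.9 q [-0.03  0.58  1.7  -0.01  0.86 -0.57]
[-0.09383427  0.47339508 -0.01970774]
```

Call:
jog_arm --motion '[0,0,0,0,0,-3,1,0,0,0,0,0,-3,1,0,0,0,0,0,-2,1,0,0,0,0,0,0,1,0,0,0,0,0,0,1]'

```text
clock: 43.88
tcp_pos: [0.6263, -0.0114, 0.0757]
tool_rot: [-0.145, 0.694, 0.141, 0.692]
ft_force: [-4.8, -0.2, 9.8]
finger_gap: 0.0095
```

```bash
python3 - <<'E'
from h import *
go([626.4,-11,94.6],177.3-60.2,0,-1); print(ctrl.get_obs()["moment"])
E
```

```text
t 43.88 d [ 0.1  0.4 -0.1] w [ 0.33 -0.08  3.81] |d| 0 |w| 3.8 F [-4.8 -0.2  9.8] gap 9.5 q [-0.03  0.58  1.7  -0.01  0.86 -0.44]
[-0.11830364  0.55515566 -0.01698292]
```

Call:
jog_arm --motion '[0,0,0,0,0,-2,1,0,0,0,0,0,-2,1,0,0,0,0,0,-2,1,0,0,0,0,0,0,1,0,0,0,0,0,0,1]'

```text
clock: 44.5
tcp_pos: [0.6262, -0.0114, 0.0757]
tool_rot: [-0.108, 0.7, 0.105, 0.698]
ft_force: [-3.8, -1.3, 10.9]
finger_gap: 0.0098
```

```bash
python3 - <<'E'
from h import *
go([626.4,-11,94.6],177.3-60.2,0,-1); print(ctrl.get_obs()["moment"])
E
```

```text
t 44.5 d [ 0.2  0.4 -0.1] w [ 0.32 -0.11  9.81] |d| 0 |w| 9.8 F [-3.8 -1.3 10.9] gap 9.8 q [-0.03  0.58  1.7  -0.01  0.86 -0.33]
[-0.17972728  0.71810886 -0.05219305]
```

Call:
jog_arm --motion '[0,0,0,0,0,-2,1,0,0,0,0,0,-2,1,0,0,0,0,0,0,1,0,0,0,0,0,0,1,0,0,0,0,0,0,1]'

```text
clock: 45.12
tcp_pos: [0.6263, -0.0114, 0.0758]
tool_rot: [-0.084, 0.703, 0.08, 0.701]
ft_force: [-3.5, -0.7, 10.0]
finger_gap: 0.0097
```

```bash
python3 - <<'E'
from h import *
go([626.4,-11,94.6],177.3-60.2,0,-1); print(ctrl.get_obs()["moment"])
E
```

```text
t 45.12 d [ 0.1  0.4 -0.2] w [ 0.32 -0.11 13.76] |d| 0 |w| 13.8 F [-3.5 -0.7 10. ] gap 9.7 q [-0.03  0.58  1.7  -0.01  0.86 -0.26]
[-0.08297428  0.65956097  0.38593745]
```

The moment rose to 0.39 N m, so it's at the stop. I'll relieve the twist within the slot's play, release and rise.

Call:
jog_arm --motion '[0,0,0,0,0,3,1,0,0,0,0,0,2,1,0,0,0,0,0,0,0.6,0,0,0,0,0,0,0.6,0,0,0,0,0,0,0.6]'

```text
clock: 45.75
tcp_pos: [0.626, -0.0113, 0.0743]
tool_rot: [-0.114, 0.699, 0.111, 0.697]
ft_force: [-0.4, -0.0, 0.3]
finger_gap: 0.0342
```

Call:
jog_arm --motion '[0,0,20,0,0,0,0.6,0,0,30,0,0,0,0.6,0,0,40,0,0,0,0.6,0,-10,30,0,0,0,0.6,0,0,0,0,0,0,0.6]'

```text
clock: 46.38
tcp_pos: [0.6282, -0.0217, 0.1986]
tool_rot: [-0.114, 0.697, 0.11, 0.699]
ft_force: [-0.2, -0.2, -0.3]
finger_gap: 0.0351
```

```bash
python3 - <<'E'
from h import *
im,d,c,T,f=cam("wrist"); P=cloud(d,c,T,f); z=P[...,2]
near=np.hypot(P[...,0]-.6264,P[...,1]+.011)<.04
for lo,hi,n in((.1,.115,"bow"),(.064,.08,"rotor")):
    Q=P[near&(z>lo)&(z<hi)]; print(n,len(Q),cv2.minAreaRect((Q[:,:2]*1000).astype(np.float32)) if len(Q) else 0,np.percentile(Q[:,2],[50,98]) if len(Q) else 0)
a=im[80:330,160:480]; save(cv2.resize(a,None,fx=1.5,fy=1.5),"x.png")
s,ds,cs,Ts,fs=cam("scene"); A=cv2.resize(a,(512,400)); B=cv2.resize(s[150:400,180:512],(531,400)); save(cv2.resize(np.hstack([A,B]),(800,307)),"f1.png")
P=cloud(ds,cs,Ts,fs);z=P[...,2]
for n,(x,y,h) in {"A":(.624,.25,.095),"B":(.632,.12,.095),"beaker":(.45,-.313,.085),"spray":(.544,.464,.21)}.items():
    Q=P[(abs(z-h)<.006)&(np.hypot(P[...,0]-x,P[...,1]-y)<.06)]; print(n,len(Q),cv2.minAreaRect((Q[:,:2]*1000).astype(np.float32)) if len(Q) else 0)
E
```

```text
bow 387 ((626.0671997070312, -11.086603164672852), (9.680362701416016, 29.62335777282715), 18.57736587524414) [0.10739796 0.10896925]
rotor 877 ((626.5491943359375, -11.538137435913086), (33.98261260986328, 34.746543884277344), 28.597890853881836) [0.07166853 0.07343846]
A 798 ((623.6139526367188, 250.66796875), (58.677547454833984, 57.58481216430664), 16.268115997314453)
B 589 ((631.8325805664062, 121.83377075195312), (57.637115478515625, 57.76220703125), 11.154507637023926)
beaker 46 ((447.0332946777344, -310.7157287597656), (58.04509735107422, 54.98667526245117), 59.617340087890625)
spray 638 ((543.8577880859375, 464.441162109375), (74.90940856933594, 22.2840576171875), 14.437018394470215)
```

View pics/f1.png

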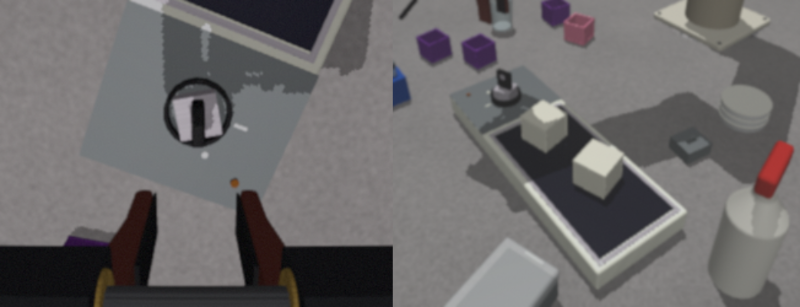

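```bash
python3 -c "
from h import *
print(ctrl.close_job(), ctrl.get_obs()['clock'])"
```

```text
the job is handed in; nothing more can be done
the job is handed in; nothing more can be done
```

The job is handed in after about 46 s on the robot's clock. Both white staining jars stand mouth-down on the glass, and the key is home in the switch, turned to on and left in. Only two white jars were there; I left the pink and purple look-alikes alone.

**Jars:** I turned each one over in two 90° steps, laying it on its side on the glass in between. In the last view they were at about (624, 251) and (632, 122) mm, both wholly over the glass.

**Key:** I took it from the rest only after both jars stood there. I pushed it home with about 25 N and turned it clockwise until the torque jumped to about 0.39 N m at the stop. Its top now measures 107 mm, which is where a fully home key should be.

**Bystanders:** the beaker and spray bottle are upright where they started.

Checks that disagreed or gave trouble:
- **First jar:** it was found about 3 cm from where I set it down, probably the announced knock. It stood properly on the glass, so I left it.
- **Switch angle:** the last image shows the rotor turned about 58.7°, against a nominal 60.2°. The key partly hid the rotor, so I put that down to measuring error and trusted the torque at the stop.
- **Wrist limits:** joints 5 and 6 reached the ends of their ranges while I carried the first jar, so I switched to tilting sideways.

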